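# Lay a tray of fresh slides on the pile in the slide cabinet

### The job

Put the tray of freshly mounted slides away: pull the cabinet's drawer right out, carry the tray level, and lower it squarely onto the pile of trays inside until you feel it touch, neither dropping it nor pressing down on it. Let go, then push the drawer fully home, leaving the other things on the bench where they are.

Things in the scene. Friction and masses are not known exactly. Their poses are not given: they have to be found in the camera images.
- cabinet: Cream steel slide cabinet fixed on the bench, 240 mm deep (its x), 300 mm wide (its y), 125 mm high, with one drawer. Origin: on the bench, at the middle of the casing's lower front edge; its x axis points from the front to the back, so the drawer comes out along -x. The casing reaches from x = 0 to 240 mm; the shut drawer's front panel lies before it (15 mm thick, 286 mm wide, z 4 to 118 mm).
- drawer (a joint): How far the drawer is pulled out, in m: 0 fully home, 0.176 fully out. It runs with about 2 N of friction (and 8 N per m/s) and stays where it is left. Its inside is 252 mm wide and 175 mm from front to back, the sides are 66 mm high, the floor's top 13 mm above the bench. When shut, the opening above the floor is 106 mm high.
- handle (a point): Middle of the drawer's steel bar handle, which is a horizontal bar along the cabinet's y, 110 mm long and about 10 mm thick, 35 mm in front of the drawer's front panel and 92 mm above the bench; it moves with the drawer. There is room behind it for a finger from above. Axes as the cabinet's.
- pile_foot (a point): Point on the drawer's floor under the middle of the pile of slide trays (same trays as the loose one, lying across the drawer: 168 mm along this y, 62 mm along x). It moves with the drawer; with the drawer fully out it is 88 mm in front of the casing and 88 mm behind the front panel. The top of the pile is level, gives about 1 mm for 9 N on rubber feet, and lies anywhere between 25 and 65 mm above this point: the height is not measured. Axes as the cabinet's.
- tray: The loose white plastic tray with four glass slides (pink stain) lying flat in it below the rim: 62 mm wide (its x), 168 mm long (its y), 20 mm high with its 3 mm rubber feet, about 0.15 to 0.31 kg, balanced about its middle. Origin: centre of its underside; z up. It lies on the bench to the left or the right of the drawer. Either way round will do on the pile.
- specimen_box: Bystander: clear plastic box with lid, 92 by 132 mm, 60 mm high, brown pieces inside; origin centre of its underside.
- bottle: Bystander: amber glass bottle, 68 mm across, 150 mm high; origin centre of its underside.
- beaker: Bystander: empty glass beaker, 72 mm across, 95 mm high; origin centre of its underside.
Not all that is in view belongs to the job. What is meant by the tray is not purple, and is the smaller of those in its own colour.

How it is judged:
By the outcome, as a careful person would: the job done as asked, in the order asked, and still so for the second after the job is handed in, with the robot touching nothing.
It also fails if it takes over 67 s, if anything falls off the work surface, if the arm or the gripper's body presses on something with over 40 N, if the wrist force passes 120 N, or if a joint passes its speed limit or range.

### The arm

A 7-joint arm with a two-finger parallel gripper is mounted at the origin on the work surface. World frame = base frame: x ahead of the robot, y to its left, z up, the work surface at z = 0. Lengths are in m, angles in rad, forces in N, time in s.
With the tool pointing down it reaches from about 0.4 to 0.875 m from the base axis. Payload 19.3 kg.
Tool frame: the origin (TCP) lies between the finger pads; the fingertips stand bot.tcp_to_tips ahead of it and the grasp point (between the pads) is the TCP (bot.tcp_to_tips is the distance from the TCP to the fingertips, in m); z points along the fingers, y is the line along which they close (so a half turn about z gives the same grasp; the last joint's range is limited). The gripper opens to 85 mm and grips with 20 to 120 N. Pads are 22 mm wide; open, the fingers measure 114 mm over their backs; the gripper's body (76 mm by 85 mm) begins 54 mm behind the grasp point. The pads swing forward as they close: fully open they stand 13 mm farther back than shut.
Start: joints at [-1.406, 0.521, -0.036, 1.599, 0.021, 1.021, -0.113], TCP at [0.145, 0.608, 0.25] pointing down, gripper open.
Joint ranges: [-2.91, 2.91], [-0.3, 2.13], [-1.5, 1.42], [0.17, 2.43], [-1.26, 4.41], [0.16, 1.93], [-2.52, 2.52]. Speed limits (rad/s): [1.89, 1.89, 2.39, 2.39, 3.01, 3.01, 3.01].

### API

Orientations are given as [roll, pitch, yaw] about the fixed x, y, z axes, in that order (R = Rz(yaw) Ry(pitch) Rx(roll)).
In Python, from workcell import telemetry, grab_frame, bot gives the robot as it stands. The module is installed in compiled form; this text tells all that it offers.
- The arm moves only by the shell command python3 -m crank 'ROWS' [FORCE]. ROWS is text: rows parted by semicolons, each of 7 numbers parted by spaces: the finger opening in m, from 0 to 0.0854, then the shift along the tool's x, y, z in m, then the turn, a rotation vector about the tool's x, y, z in degrees. A call has exactly 8 rows; each row shifts and turns the commanded pose from where the row before left it, along the tool's axes as they then stand; what a row does not reach is not made up. A row lasts 1/12 s, in which the tool goes at most 41.7 mm and 7.16 degrees, less where a joint would pass 70% of its speed; a pose out of reach is approached as far as the arm can. A call with a gripper value outside its range is refused whole. The fingers move at their own pace and stop on an object; FORCE is the grip in N (left out, the last holds). Time passes only in rows, so rows that do not move let the fingers close, or fill a call up. It gives the time, the measured TCP pose, the force, the opening and the grip force at its end, in the units of the state.
- telemetry.observe(): the state, without advancing time (a new reading comes with each control period).
- grab_frame(name): name is "scene" or "top" or "wrist"; returns a dict with "pixels" (384x512x3 uint8, red, green, blue), "depth" (384x512 float32, m along the optical axis (not along the pixel's ray), 0 where there is no reading), "vertical_fov" (degrees; the focal length in pixels is half the picture's height over the tangent of half this angle, whatever the lens; pixels are square), "cx", "cy" (the principal point, pixels), "distortion" ([k1, k2, p1, p2, k3] as OpenCV has them; the pictures are not rectified), "R" (3x3) and "t" (3): a world point X has camera coordinates R X + t; the wrist camera has in their place "hand_eye" (4x4, takes a point from camera to tool coordinates, whose origin is the TCP and whose axes are the flange's). Camera axes: x right, y down, z forward; pixel columns grow to the right and rows downward; lengths in m; the calibration is good to about 2 mm. A picture is of the moment at which its call begins: read the wrist's pose just before it.
- bot.job_done(): hands the job in; it is judged then, once.
The state is a dict: "clock": time; "qpos": joint angles; "qd": joint speeds; "joint_efforts": joint torques, N m; "position": TCP position; "tool_rot": TCP orientation; "force": force on the tool from outside, world axes, zero at the start; "moment": the same for the moment, N m; "grip_width": finger opening in m; "finger_force": force on a finger pad.
Only numpy, scipy, OpenCV 4.12 (cv2) and the standard library are available. Lean on these libraries where they do the work, as an engineer would, in place of code of your own. Each camera call takes 0.05 s, during which the arm holds its last target. There are 200 camera calls.

## Working session

There is one attempt and no reset: what is moved stays moved. The work goes in short steps, Python scripts to look and compute and a shell command to move; the robot and the scene stay as the last step left them, time stands still between calls to the robot, and variables do not carry over. Pictures are saved under pics/ and viewed, at most 10 in all, crops included, and the job is handed in when it is done.

```bash
mkdir -p pics; cat > h.py <<'E'
import numpy as np,cv2
from workcell import telemetry,grab_frame,bot
from scipy.spatial.transform import Rotation as Ro
def K(f):
    h,w=f["pixels"].shape[:2];F=h/2/np.tan(np.radians(f["vertical_fov"])/2)
    return np.array([[F,0,f["cx"]],[0,F,f["cy"]],[0,0,1]])
def grab(n,save=None):
    s=telemetry.observe();f=grab_frame(n)
    if n=="wrist":
        T=np.eye(4);T[:3,:3]=Ro.from_euler('xyz',s["tool_rot"]).as_matrix();T[:3,3]=s["position"]
        C=T@np.array(f["hand_eye"]);f["R"]=C[:3,:3].T;f["t"]=-C[:3,:3].T@C[:3,3]
    f["R"]=np.array(f["R"]);f["t"]=np.array(f["t"])
    if save: cv2.imwrite("pics/"+save,f["pixels"][:,:,::-1])
    return f
def rays(f,px):
    u=cv2.undistortPoints(np.array(px,float).reshape(-1,1,2),K(f),np.array(f["distortion"],float)).reshape(-1,2)
    d=np.c_[u,np.ones(len(u))]
    return -f["R"].T@f["t"],d@f["R"],d
def onplane(f,px,z):
    c,w,_=rays(f,px);return c+w*((z-c[2])/w[:,2])[:,None]
def bydepth(f,px):
    c,w,_=rays(f,px);p=np.array(px).astype(int)
    return c+w*f["depth"][p[:,1],p[:,0]][:,None]
def cloud(f):
    h,w=f["depth"].shape;g=np.stack(np.meshgrid(np.arange(w),np.arange(h)),-1).reshape(-1,2)
    P=bydepth(f,g).reshape(h,w,3);P[f["depth"]==0]=np.nan;return P
E
python3 - <<'E'
from h import *
print({k:v for k,v in telemetry.observe().items()},bot.tcp_to_tips)
fs=[grab(n) for n in("scene","top")]
for f in fs: print(-f["R"].T@f["t"],f["vertical_fov"],f["distortion"],(f["depth"]>0).mean())
im=np.vstack([f["pixels"] for f in fs]);cv2.imwrite("pics/a.png",cv2.resize(fs[0]["pixels"],(800,600))[:,:,::-1]);cv2.imwrite("pics/b.png",cv2.resize(fs[1]["pixels"],(800,600))[:,:,::-1])
E
```

```text
{'clock': 0.0, 'qpos': array([-1.40620707,  0.52201059, -0.03629948,  1.59996973,  0.02122717,
        1.02113135, -0.11279323]), 'qd': array([ 0.00024016, -0.00013053, -0.0004169 ,  0.00035633, -0.00164089,
       -0.00150195,  0.00043144]), 'joint_efforts': array([-6.54976047e-04, -9.27137232e+01,  1.97994947e+00, -3.69919717e+01,
        1.78423023e-02,  8.32790975e-03,  2.52925616e-05]), 'position': array([0.14538402, 0.60754008, 0.24974189]), 'tool_rot': array([-3.14046515e+00,  1.18293390e-04,  2.90678956e+00]), 'force': array([ 0.85606617,  0.27401718, -0.00393126]), 'moment': array([-0.00467562,  0.046907  ,  0.02009542]), 'finger_force': 0.0, 'grip_width': 0.0852618288330861} 0.019
[ 1.50971854 -0.1112817   0.84183605] 48.224568830738086 [0.00560295 0.         0.         0.         0.        ] 0.9961751302083334
[0.30513278 0.04684859 1.27530407] 44.34007829927226 [0.06744009 0.         0.         0.         0.        ] 0.9960988362630209
```

View pics/a.png

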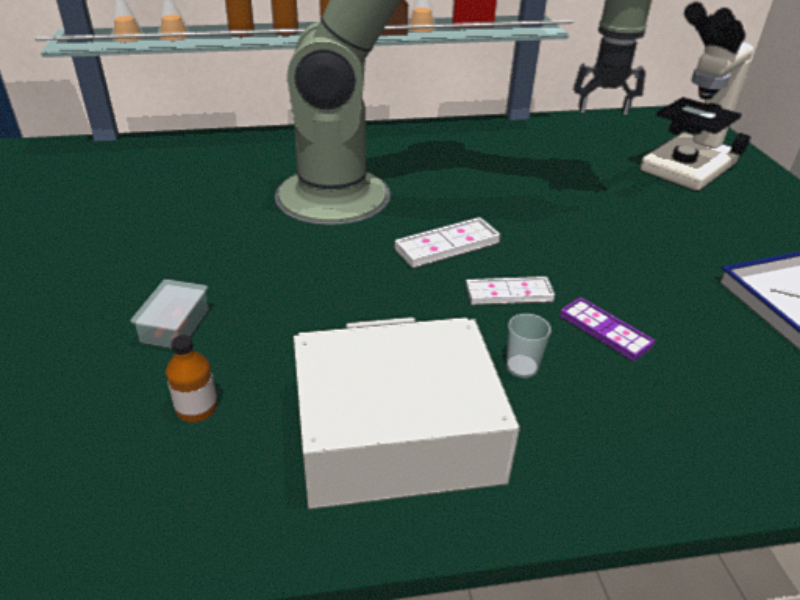

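View pics/b.png

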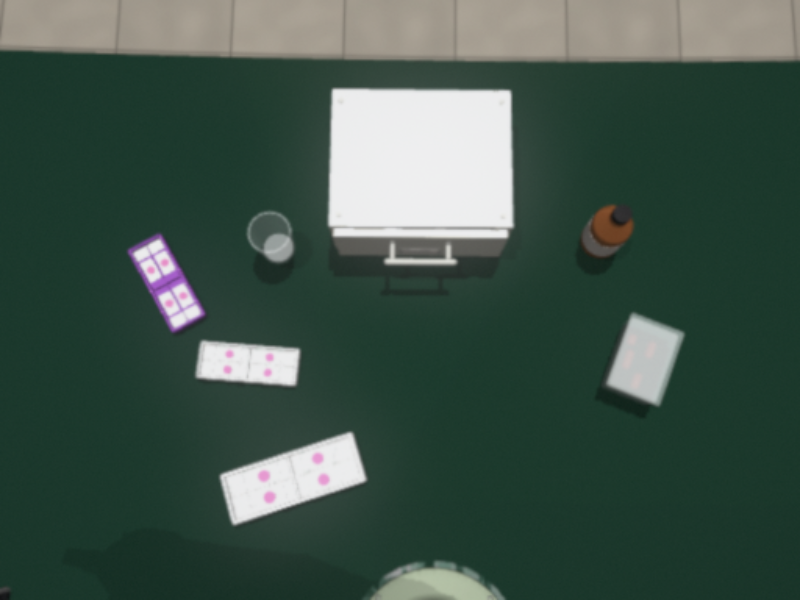

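Scene and top views. Three trays are candidates, at these pixels in the top view (800-wide): purple (166,283), large white (293,478) and small white (248,363). The small white one fits, because it isn't purple and is the smaller of the two whites. The shut cabinet is at (420,160) with its handle at (420,262). The beaker (270,235), bottle (605,230) and box (645,360) are bystanders.

```bash
cat > m.py <<'E'
from h import *
f=grab("top");P=cloud(f);im=f["pixels"];hsv=cv2.cvtColor(im,cv2.COLOR_RGB2HSV)
m=((hsv[...,2]>120)&((hsv[...,1]<60)|(hsv[...,0]>140))).astype(np.uint8)
m=cv2.morphologyEx(m,cv2.MORPH_CLOSE,np.ones((5,5)))
n,l,st,c=cv2.connectedComponentsWithStats(m)
for i in range(1,n):
    if st[i,4]<150: continue
    ct=max(cv2.findContours((l==i).astype(np.uint8),cv2.RETR_EXTERNAL,cv2.CHAIN_APPROX_NONE)[0],key=len).reshape(-1,2)
    z=np.nanmedian(P[l==i][:,2])
    print(i,c[i],st[i,4],"z",z.round(3))
    for zz in ([0.02,0.024] if z<.05 else [0.125]):
        W=onplane(f,ct,zz)[:,:2].astype(np.float32);r=cv2.minAreaRect(W);print("   ",zz,np.round(r[0],4),np.round(r[1],4),round(r[2],2))
# handle by height/colour
print("handle/top cloud"); 
for u in range(250,292,6): print(u,[tuple(P[v,u].round(3)) for v in (166,167,168)])
T=P[(P[...,2]>.115)&(P[...,0]>.4)&(P[...,2]<.14)]
# cabinet top corners
M=((P[...,2]>.119)&(P[...,2]<.132)&(hsv[...,2]>150)).astype(np.uint8)
ct=max(cv2.findContours(M,cv2.RETR_EXTERNAL,cv2.CHAIN_APPROX_NONE)[0],key=len).reshape(-1,2)
W=onplane(f,ct,.125)[:,:2].astype(np.float32);r=cv2.minAreaRect(W);print("cab",r,cv2.boxPoints(r).round(4))
# tall/other things
for n_,(u,v) in dict(beaker=(172,150),bottle=(388,146),box=(412,230)).items(): print(n_,P[v,u].round(3))
cv2.imwrite("pics/c.png",cv2.resize(im[195:345,90:290],(800,600),interpolation=cv2.INTER_CUBIC)[:,:,::-1])
E
python3 m.py
```

```text
1 [263.83881736  18.0044508 ] 18873 z -0.751
    0.02 [1.0966 0.066 ] [1.4667 0.1205] 89.98
    0.024 [1.0941 0.0659] [1.462  0.1202] 89.98
2 [269.09157922 105.91830717] 11531 z 0.123
    0.125 [0.7693 0.0291] [0.3058 0.3042] 0.04
7 [176.34563758 157.32214765] 298 z 0.034
    0.02 [0.6814 0.2938] [0.0805 0.0603] 83.68
    0.024 [0.6802 0.293 ] [0.0803 0.0601] 83.68
9 [ 98.8426501  166.45134576] 483 z 0.014
    0.02 [0.6416 0.4884] [0.0802 0.0613] 30.81
    0.024 [0.6406 0.487 ] [0.08   0.0611] 30.81
10 [114.27720739 194.96098563] 487 z 0.014
    0.02 [0.5681 0.4442] [0.0663 0.0621] 28.6
    0.024 [0.5672 0.443 ] [0.0661 0.0619] 28.6
11 [412.50643537 229.44487969] 1787 z 0.058
    0.125 [ 0.4677 -0.3241] [0.0862 0.1237] 68.28
12 [158.27749684 231.97029077] 1582 z 0.015
    0.02 [0.4679 0.3207] [0.1721 0.0655] 85.82
    0.024 [0.4674 0.3198] [0.1716 0.0653] 85.82
13 [186.7304065  305.57626016] 3075 z 0.019
    0.02 [0.2778 0.2355] [0.0866 0.2299] 18.22
    0.024 [0.2779 0.2349] [0.0864 0.2291] 18.22
14 [277.94444444 373.96856725] 1368 z 0.009
    0.02 [ 0.1182 -0.0033] [0.0542 0.2076] 
[... 911 characters left out ...]
, (np.float64(0.628), np.float64(0.015), np.float64(0.093))]
280 [(np.float64(0.632), np.float64(-0.001), np.float64(0.099)), (np.float64(0.63), np.float64(-0.001), np.float64(0.095)), (np.float64(0.628), np.float64(-0.001), np.float64(0.093))]
286 [(np.float64(0.632), np.float64(-0.016), np.float64(0.099)), (np.float64(0.63), np.float64(-0.016), np.float64(0.096)), (np.float64(0.627), np.float64(-0.016), np.float64(0.096))]
cab ((0.7960201501846313, 0.02928994596004486), (0.2493624985218048, 0.3010951578617096), 0.22629745304584503) [[ 0.6707  0.1793]
 [ 0.6719 -0.1217]
 [ 0.9213 -0.1208]
 [ 0.9201  0.1803]]
beaker [0.701 0.298 0.004]
bottle [ 0.683 -0.276  0.114]
box [ 0.475 -0.344  0.058]
```

View pics/c.png

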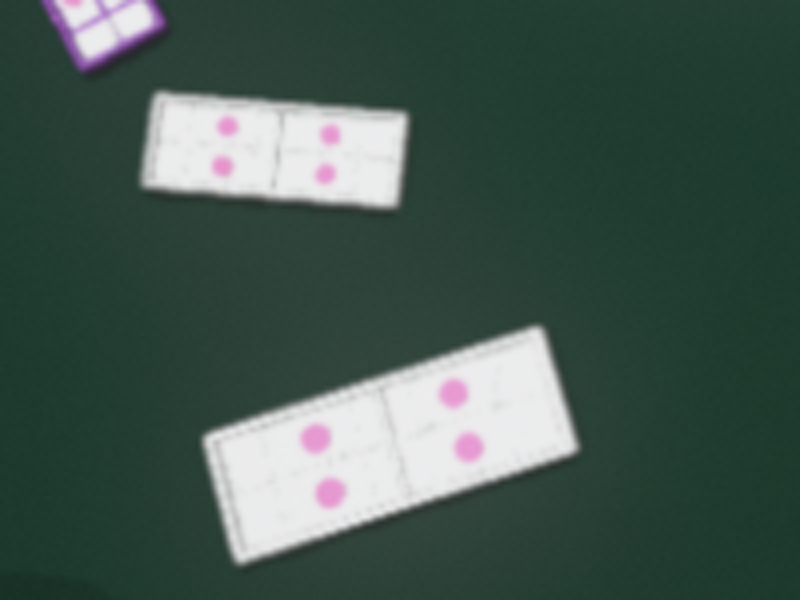

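The crop shows the small white tray (top-view pixel about (158,232) at native size). It measures 172x65 mm with mask spill, so it matches 168x62; the other white one is 230x87 mm. Its centre is (0.468,0.320), yaw about -4°. Next I turn the tool so it closes along x, then move above the handle at (0.630,0.029).

```bash
python3 -m crank '0.026 0 0 0 0 0 7;0.026 0 0 0 0 0 7;0.026 0 0 0 0 0 7;0.026 0 0 0 0 0 7;0.026 0 0 0 0 0 7;0.026 0 0 0 0 0 7;0.026 0 0 0 0 0 7;0.026 0 0 0 0 0 7' 20
python3 -m crank '0.026 0 0 0 0 0 7;0.026 0 0 0 0 0 7;0.026 0 0 0 0 0 6.5;0.026 0 0 0 0 0 0;0.026 -0.02 0.017 0 0 0 0;0.026 -0.02 0.017 0 0 0 0;0.026 -0.02 0.017 0 0 0 0;0.026 -0.02 0.017 0 0 0 0'
python3 -m crank '0.026 -0.025 0.021 0 0 0 0;0.026 -0.025 0.021 0 0 0 0;0.026 -0.025 0.021 0 0 0 0;0.026 -0.025 0.021 0 0 0 0;0.026 -0.025 0.021 0 0 0 0;0.026 -0.025 0.021 0 0 0 0;0.026 -0.025 0.021 0 0 0 0;0.026 -0.025 0.021 0 0 0 0'
python3 -m crank '0.026 -0.025 0.021 0 0 0 0;0.026 -0.025 0.021 0 0 0 0;0.026 -0.025 0.021 0 0 0 0;0.026 -0.025 0.021 0 0 0 0;0.026 -0.025 0.021 0 0 0 0;0.026 -0.025 0.021 0 0 0 0;0.026 -0.025 0.021 0 0 0 0;0.026 -0.025 0.021 0 0 0 0'
```

```text
clock: 0.82
position: [0.1454, 0.6077, 0.2501]
tool_rot: [-3.141, 0.0, 1.923]
force: [0.2, 0.2, -0.3]
grip_width: 0.0257
finger_force: 0.0
clock: 1.48
position: [0.214, 0.5269, 0.2501]
tool_rot: [3.142, 0.0, 1.577]
force: [1.3, -0.2, -0.5]
grip_width: 0.0255
finger_force: 0.0
clock: 2.15
position: [0.3824, 0.3267, 0.2504]
tool_rot: [3.141, -0.0, 1.576]
force: [0.9, 0.3, 0.3]
grip_width: 0.0256
finger_force: 0.0
clock: 2.82
position: [0.5506, 0.1268, 0.2503]
tool_rot: [-3.141, -0.0, 1.576]
force: [0.3, 1.0, 0.4]
grip_width: 0.026
finger_force: 0.0
```

```bash
python3 -m crank '0.026 -0.016 0.013 0 0 0 0;0.026 -0.016 0.013 0 0 0 0;0.026 -0.016 0.013 0 0 0 0;0.026 -0.016 0.013 0 0 0 0;0.026 -0.016 0.013 0 0 0 0;0.026 -0.017 0.014 0 0 0 0;0.026 0 0 0 0 0 0;0.026 0 0 0 0 0 0'
python3 - <<'E'
from h import *
f=grab("wrist","d.png");P=cloud(f);print(telemetry.observe()["position"])
s=(P[...,2]>.08)&(P[...,2]<.104)&(P[...,0]>.6)&(P[...,0]<.65);Q=P[s];print(len(Q),np.percentile(Q,[2,50,98],axis=0).round(4))
for y in(-.02,.03,.08):
    q=Q[abs(Q[:,1]-y)<.01];print(y,np.percentile(q[:,0],[5,50,95]).round(4) if len(q) else 0)
E
```

```text
clock: 3.48
position: [0.629, 0.03, 0.2499]
tool_rot: [-3.141, 0.001, 1.573]
force: [-1.2, 0.7, -1.2]
grip_width: 0.0258
finger_force: 0.0
[0.62868024 0.03110439 0.24994938]
1642 [[ 0.6259 -0.0259  0.0934]
 [ 0.6316  0.0376  0.0973]
 [ 0.6483  0.086   0.0994]]
-0.02 [0.6259 0.6338 0.6484]
0.03 [0.6259 0.6306 0.6352]
0.08 [0.6259 0.633  0.6481]
```

View pics/d.png

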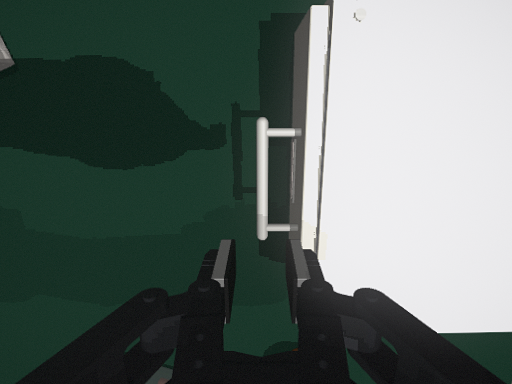

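The wrist view shows the bar handle at about (263,178), spanning y -0.026 to 0.086, at x=0.6306. That's under the fingers. I descend and close on it.

```bash
python3 -m crank '0.026 0 0.002 0.02 0 0 0;0.026 0 0 0.03 0 0 0;0.026 0 0 0.03 0 0 0;0.026 0 0 0.025 0 0 0;0.026 0 0 0.02 0 0 0;0.026 0 0 0.015 0 0 0;0.026 0 0 0.01 0 0 0;0.026 0 0 0.004 0 0 0'
python3 -m crank '0.0 0 0 0 0 0 0;0.0 0 0 0 0 0 0;0.0 0 0 0 0 0 0;0.0 0 0 0 0 0 0;0.0 0 0 0 0 0 0;0.0 0 0 0 0 0 0;0.0 0 0 0 0 0 0;0.0 0 0 0 0 0 0' 25
```

```text
clock: 4.2
position: [0.6301, 0.0321, 0.095]
tool_rot: [-3.14, -0.0, 1.574]
force: [-0.6, 0.6, 0.8]
grip_width: 0.0261
finger_force: 0.0
clock: 4.87
position: [0.6307, 0.0316, 0.0965]
tool_rot: [-3.141, -0.0, 1.572]
force: [-3.1, 3.1, -4.6]
grip_width: 0.0103
finger_force: 25.3
```

```bash
python3 -m crank '0 0 -0.004 0 0 0 0;0 0 -0.008 0 0 0 0;0 0 -0.012 0 0 0 0;0 0 -0.013 0 0 0 0;0 0 -0.013 0 0 0 0;0 0 -0.013 0 0 0 0;0 0 -0.013 0 0 0 0;0 0 -0.013 0 0 0 0'
python3 -m crank '0 0 -0.013 0 0 0 0;0 0 -0.013 0 0 0 0;0 0 -0.013 0 0 0 0;0 0 -0.013 0 0 0 0;0 0 -0.013 0 0 0 0;0 0 -0.01 0 0 0 0;0 0 -0.006 0 0 0 0;0 0 -0.003 0 0 0 0'
```

```text
clock: 5.53
position: [0.5418, 0.0312, 0.0965]
tool_rot: [3.14, -0.0, 1.572]
force: [4.2, 2.2, -12.0]
grip_width: 0.01
finger_force: 24.9
clock: 6.2
position: [0.4575, 0.0309, 0.0965]
tool_rot: [3.141, 0.0, 1.571]
force: [1.4, -0.2, -12.5]
grip_width: 0.0098
finger_force: 24.9
```

```bash
python3 -m crank '0 0 -0.001 0.001 0 0 0;0 0 -0.001 0 0 0 0;0 0 -0.001 0 0 0 0;0 0 -0.001 0 0 0 0;0 0 -0.001 0 0 0 0;0 0 0 0 0 0 0;0 0 0 0 0 0 0;0 0 0 0 0 0 0'
```

```text
clock: 6.87
position: [0.4548, 0.0309, 0.0963]
tool_rot: [3.138, -0.0, 1.571]
force: [0.0, -0.3, 13.8]
grip_width: 0.0101
finger_force: 27.3
```

```bash
python3 -m crank '0.026 0 0.002 0 0 0 0;0.026 0 0 0 0 0 0;0.026 0 0 0 0 0 0;0.026 0 0 -0.01 0 0 0;0.026 0 0 -0.03 0 0 0;0.026 0 0 -0.04 0 0 0;0.026 0 0 -0.04 0 0 0;0.026 0 0 -0.034 0 0 0'
python3 - <<'E'
from h import *
f=grab("top");P=cloud(f);hsv=cv2.cvtColor(f["pixels"],cv2.COLOR_RGB2HSV)
s=(P[...,0]>.5)&(P[...,0]<.665)&(P[...,1]>-.09)&(P[...,1]<.15)
z=P[...,2];q=z[s];print(np.histogram(q,bins=np.arange(0,.13,.006)))
g=grab("wrist");cv2.imwrite("pics/e.png",np.hstack([cv2.resize(f["pixels"],(400,300)),cv2.resize(g["pixels"],(400,300))])[:,:,::-1])
P=cloud(g);s=(P[...,0]>.5)&(P[...,0]<.665)&(P[...,1]>-.09)&(P[...,1]<.15);print(np.histogram(P[s][:,2],bins=np.arange(0,.13,.006))[0])
E
```

```text
clock: 7.53
position: [0.4546, 0.0304, 0.2523]
tool_rot: [3.141, 0.0, 1.57]
force: [0.7, 0.0, -0.4]
grip_width: 0.0261
finger_force: 0.0
(array([  5, 214, 191,   2,   0,   0,   0,   0,   0,   0,   0,   0,   0,
         0,   0,   0,   0,   0,   3,  24,   2]), array([0.   , 0.006, 0.012, 0.018, 0.024, 0.03 , 0.036, 0.042, 0.048,
       0.054, 0.06 , 0.066, 0.072, 0.078, 0.084, 0.09 , 0.096, 0.102,
       0.108, 0.114, 0.12 , 0.126]))
[    0    79 13583   178   435   187   308  6509  1345     0     0     0
     0     0     0     0     0     0     0  1007    62]
```

View pics/e.png

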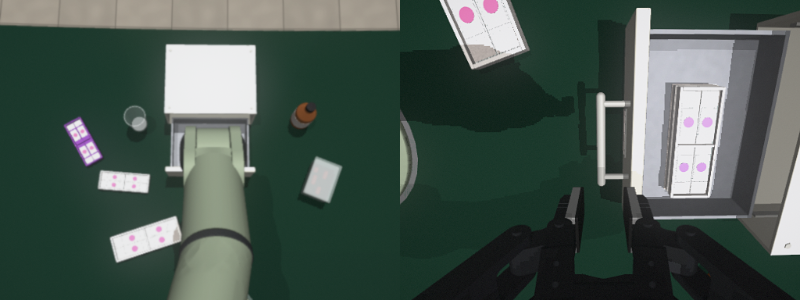

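The drawer is out. The wrist view (right half) shows the pile of trays at about (695,140), with its top surface about 45-50 mm above the bench. I'll measure the pile's top.

```bash
python3 - <<'E'
from h import *
g=grab("wrist");P=cloud(g);z=P[...,2]
s=((z>.036)&(z<.056)&(P[...,0]>.515)&(P[...,0]<.66)&(P[...,1]>-.085)&(P[...,1]<.145)).astype(np.uint8)
n,l,st,c=cv2.connectedComponentsWithStats(s);i=1+np.argmax(st[1:,4]);ct=max(cv2.findContours((l==i).astype(np.uint8),cv2.RETR_EXTERNAL,cv2.CHAIN_APPROX_NONE)[0],key=len).reshape(-1,2)
print(st[i],np.percentile(z[l==i],[2,10,25,50,75,90,98]).round(4))
hs=cv2.cvtColor(g["pixels"],cv2.COLOR_RGB2HSV);b=(l==i)&(hs[...,2]>190)
c2=max(cv2.findContours(cv2.morphologyEx(b.astype(np.uint8),cv2.MORPH_CLOSE,np.ones((7,7))),cv2.RETR_EXTERNAL,cv2.CHAIN_APPROX_NONE)[0],key=len).reshape(-1,2)
for C in(ct,c2):print(cv2.minAreaRect(onplane(g,C,.050)[:,:2].astype(np.float32)))
# handle now & panel
h=P[(z>.085)&(z<.102)&(P[...,0]<.465)&(P[...,0]>.44)];print("handle",np.percentile(h,[2,50,98],axis=0).round(4))
p=P[(z>.110)&(z<.125)&(P[...,0]<.52)&(P[...,0]>.47)];print("panel",np.percentile(p,[2,50,98],axis=0).round(4))
E
```

```text
[ 344  111   74  145 8271] [0.0404 0.043  0.0437 0.0444 0.0456 0.0491 0.0501]
((0.5904719829559326, 0.008080169558525085), (0.06668679416179657, 0.16876952350139618), 0.467258095741272)
((0.5923711657524109, 0.008053302764892578), (0.06223301589488983, 0.16687838733196259), 0.13983561098575592)
handle [[ 0.4497 -0.0268  0.0932]
 [ 0.4556  0.0328  0.0974]
 [ 0.4636  0.0854  0.0994]]
panel [[ 0.4895 -0.0195  0.1128]
 [ 0.4965  0.0884  0.1188]
 [ 0.5042  0.1673  0.1203]]
```

```bash
python3 -m crank '0.0854 0.02 0.001 0 0 0 0;0.0854 0.03 0.002 0 0 0 0;0.0854 0.035 0.002 0 0 0 0;0.0854 0.035 0.002 0 0 0 0;0.0854 0.035 0.002 0 0 0 0;0.0854 0.035 0.002 0 0 0 0;0.0854 0.035 0.002 0 0 0 0;0.0854 0.03 0.001 0 0 0 0'
python3 -m crank '0.0854 0.02 0 0 0 0 0;0.0854 0.01 0 0 0 0 0;0.0854 0.005 0 0 0 0 0;0.0854 0 0 0 0 0 4.2;0.0854 0 0 0 0 0 0;0.0854 0 0 0 0 0 0;0.0854 0 0 0 0 0 0;0.0854 0 0 0 0 0 0'
python3 - <<'E'
from h import *
s=telemetry.observe();print(s["position"],s["tool_rot"],s["force"])
g=grab("wrist","f.png");P=cloud(g);hs=cv2.cvtColor(g["pixels"],cv2.COLOR_RGB2HSV);z=P[...,2]
b=((hs[...,2]>130)&((hs[...,1]<50)|(hs[...,0]>140))&(z>.006)&(z<.03)).astype(np.uint8)
b=cv2.morphologyEx(b,cv2.MORPH_CLOSE,np.ones((7,7)))
n,l,st,c=cv2.connectedComponentsWithStats(b)
for i in range(1,n):
    if st[i,4]<1500: continue
    ct=max(cv2.findContours((l==i).astype(np.uint8),cv2.RETR_EXTERNAL,cv2.CHAIN_APPROX_NONE)[0],key=len).reshape(-1,2)
    print(st[i],np.percentile(z[l==i],[10,50,90,98]).round(4),cv2.minAreaRect(onplane(g,ct,.020)[:,:2].astype(np.float32)))
t=grab("top");P=cloud(t);z=P[...,2];q=(z>.036)&(z<.058)&(P[...,0]>.53)&(P[...,0]<.655)&(P[...,1]>-.09)&(P[...,1]<.14)
l=cv2.minAreaRect(P[q][:,:2].astype(np.float32));print("pile top cam",l,np.median(P[q],axis=0))
E
```

```text
clock: 8.35
position: [0.4679, 0.2882, 0.2485]
tool_rot: [-3.14, 0.001, 1.572]
force: [1.1, -0.0, 0.0]
grip_width: 0.0855
finger_force: 0.0
clock: 9.02
position: [0.4688, 0.3204, 0.2494]
tool_rot: [-3.142, 0.0, 1.499]
force: [0.4, -0.5, 0.3]
grip_width: 0.0853
finger_force: 0.0
[0.4687807  0.32042277 0.24936877] [-3.14156034e+00  6.60345223e-05  1.49882354e+00] [ 0.41731529 -0.49005668  0.26836561]
[ 308    0   82   80 3285] [nan nan nan nan] ((0.5688227415084839, 0.44763216376304626), (0.07804694026708603, 0.05728571116924286), 29.096454620361328)
[ 231   87   58  142 7567] [nan nan nan nan] ((0.46795740723609924, 0.3207693099975586), (0.1675991266965866, 0.062022145837545395), 85.90897369384766)
[  35  148  125  147 8563] [nan nan nan nan] ((0.2713523805141449, 0.2542106807231903), (0.09564335644245148, 0.18408821523189545), 18.353628158569336)
[ 302  302   60   67 2022] [nan nan nan nan] ((0.5550885796546936, 0.05700232833623886), (0.08095788955688477, 0.1203601211309433), 2.8786797523498535)
pile top cam ((0.5932847857475281, 0.008115425705909729), (0.06415064632892609, 0.16602098941802979), 0.23622900247573853) [0.59289058 0.01034383 0.04257146]
```

View pics/f.png

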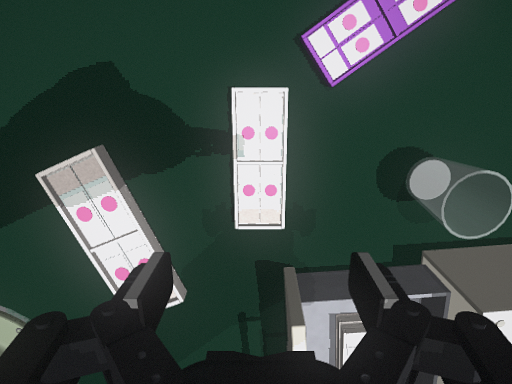

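The wrist view shows the tray centred at (261,158), aligned with the tool, at 167.6x62.0 mm. I'll read the open fingertips' height from depth before going down.

```bash
python3 -m crank '0.0854 0 -0.0008 0.025 0 0 0;0.0854 0 0 0.035 0 0 0;0.0854 0 0 0.04 0 0 0;0.0854 0 0 0.04 0 0 0;0.0854 0 0 0.03 0 0 0;0.0854 0 0 0.02 0 0 0;0.0854 0 0 0.01 0 0 0;0.0854 0 0 0 0 0 0'
python3 - <<'E'
from h import *
s=telemetry.observe();print(s["position"],s["force"])
g=grab("wrist");P=cloud(g)
q=P[250:384][(abs(P[250:384,:,1]-s["position"][1])<.02)&(P[250:384,:,2]<.2)]
dz=q[:,2]-s["position"][2];dx=q[:,0]-s["position"][0]
for a,b in((-.06,-.035),(.035,.06)):
    m=(dx>a)&(dx<b);print(a,m.sum(),np.percentile(dz[m],[0.5,2,5,20,50,90]).round(4) if m.sum() else 0)
E
```

```text
clock: 9.78
position: [0.4672, 0.3204, 0.0477]
tool_rot: [-3.14, 0.002, 1.498]
force: [-0.5, -0.2, -1.0]
grip_width: 0.0854
finger_force: 0.0
[0.46723345 0.32039245 0.04765126] [-0.51160618 -0.20465683 -1.0132747 ]
-0.06 7451 [-0.0476 -0.047  -0.0463  0.0134  0.0414  0.0583]
0.035 7048 [-0.047  -0.0462  0.0001  0.0164  0.0421  0.0589]
```

```bash
python3 - <<'E'
from h import *
s=telemetry.observe()
g=grab("wrist");P=cloud(g);R=Ro.from_euler('xyz',s["tool_rot"]).as_matrix();L=(P-s["position"])@R
m=(abs(L[...,0])<.016)&(abs(L[...,1])>.036)&(abs(L[...,1])<.062)&(L[...,2]<.04)
print(np.histogram(L[m][:,2],bins=np.arange(-.03,.04,.004)))
v,u=np.where(m&(L[...,2]>-.005));print(len(v),u.min(),u.max(),v.min(),v.max());k=np.argsort(-L[m&(L[...,2]>-.005)][:,2])[:5];print(L[v[k],u[k]].round(4))
E
```

```text
(array([644, 714, 660, 625, 575, 516, 461, 338, 145,   0,   0,   0,   0,
         0,   0,   0,   0]), array([-0.03 , -0.026, -0.022, -0.018, -0.014, -0.01 , -0.006, -0.002,
        0.002,  0.006,  0.01 ,  0.014,  0.018,  0.022,  0.026,  0.03 ,
        0.034,  0.038]))
815 139 383 252 299
[[-0.0037  0.0429  0.0058]
 [ 0.0009  0.0429  0.0055]
 [ 0.0023 -0.0428  0.005 ]
 [ 0.0056 -0.043   0.005 ]
 [-0.0048  0.0428  0.0049]]
```

```bash
python3 -m crank '0.0854 0 0.0005 0.008 0 0 0;0.0854 0 0 0.008 0 0 0;0.0854 0 0 0.006 0 0 0;0.0854 0 0 0.005 0 0 0;0.0854 0 0 0.004 0 0 0;0.0854 0 0 0 0 0 0;0.0854 0 0 0 0 0 0;0.0854 0 0 0 0 0 0'
python3 -m crank '0.05 0 0 0 0 0 0;0.05 0 0 0 0 0 0;0.05 0 0 0 0 0 0;0.05 0 0 0 0 0 0;0.05 0 0 0 0 0 0;0.05 0 0 0 0 0 0;0.05 0 0 0 0 0 0;0.05 0 0 0 0 0 0' 35
```

```text
clock: 10.55
position: [0.4684, 0.3211, 0.0185]
tool_rot: [3.141, -0.0, 1.498]
force: [-0.6, -0.7, -0.3]
grip_width: 0.0856
finger_force: 0.0
clock: 11.22
position: [0.4685, 0.3212, 0.0187]
tool_rot: [3.141, -0.0, 1.498]
force: [-1.2, 0.3, 5.6]
grip_width: 0.0607
finger_force: 37.7
```

```bash
python3 -m crank '0.05 0 0 -0.003 0 0 0;0.05 0 0 -0.008 0 0 0;0.05 0 0 -0.02 0 0 0;0.05 0 0 -0.025 0 0 0;0.05 0 0 -0.03 0 0 0;0.05 0 0 -0.03 0 0 0;0.05 0 0 -0.025 0 0 0;0.05 0 0 -0.015 0 0 0'
python3 -m crank '0.05 0 0 -0.012 0 0 0;0.05 0 0 0 0 0 -4.1;0.05 0 0 0 0 0 0;0.05 0 0 0 0 0 0;0.05 0 0 0 0 0 0;0.05 0 0 0 0 0 0;0.05 0 0 0 0 0 0;0.05 0 0 0 0 0 0'
python3 - <<'E'
from h import *
s=telemetry.observe();print(s["position"],s["tool_rot"],s["force"],s["moment"])
g=grab("wrist","g.png");P=cloud(g);R=Ro.from_euler('xyz',s["tool_rot"]).as_matrix();L=(P-s["position"])@R
hs=cv2.cvtColor(g["pixels"],cv2.COLOR_RGB2HSV)
m=(abs(L[...,0])<.1)&(abs(L[...,1])<.05)&(L[...,2]<.04)&(L[...,2]>-.015)&(hs[...,2]>130)
q=L[m];print(len(q));A=np.c_[q[:,:2],np.ones(len(q))]
for _ in range(3):
    c=np.linalg.lstsq(A,q[:,2],rcond=None)[0];r=abs(A@c-q[:,2]);k=r<.004;A,q=A[k],q[k]
print("tilt deg",np.degrees(c[:2]),c[2],np.percentile(q[:,0],[0,1,99,100]))
E
```

```text
clock: 11.88
position: [0.4689, 0.3213, 0.1777]
tool_rot: [3.14, -0.002, 1.498]
force: [0.6, 0.2, -2.7]
grip_width: 0.061
finger_force: 39.4
clock: 12.55
position: [0.4683, 0.321, 0.186]
tool_rot: [-3.141, 0.0, 1.569]
force: [-0.1, 0.4, -2.4]
grip_width: 0.0608
finger_force: 39.4
[0.46826064 0.32099301 0.18598992] [-3.14119881e+00  4.93764778e-04  1.56914889e+00] [-0.09740226  0.42603539 -2.37738024] [-0.0274236   0.01351515 -0.02873719]
35744
tilt deg [-0.13846484 -0.19181737] 0.002869514530356686 [-0.05451924 -0.04784509  0.07857135  0.08304582]
```

View pics/g.png

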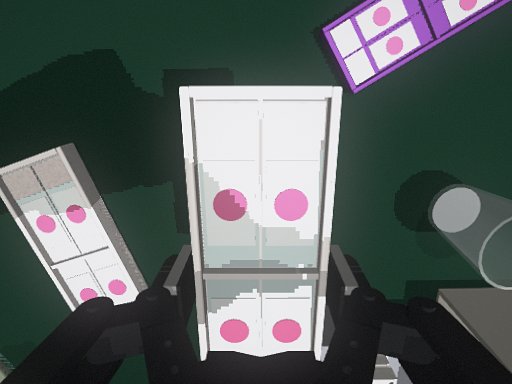

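The wrist view shows the tray held level (tilt under 0.2°) and centred. The weight reads about 2.5 N. I'll carry it over the pile at (0.592,0.008).

```bash
python3 -m crank '0.05 -0.0065 0.0025 0 0 0 0;0.05 -0.013 0.005 0 0 0 0;0.05 -0.0195 0.00775 0 0 0 0;0.05 -0.0195 0.00775 0 0 0 0;0.05 -0.0195 0.00775 0 0 0 0;0.05 -0.0195 0.00775 0 0 0 0;0.05 -0.0195 0.00775 0 0 0 0;0.05 -0.0195 0.00775 0 0 0 0'
python3 -m crank '0.05 -0.0195 0.00775 0 0 0 0;0.05 -0.0195 0.00775 0 0 0 0;0.05 -0.0195 0.00775 0 0 0 0;0.05 -0.0195 0.00775 0 0 0 0;0.05 -0.0195 0.00775 0 0 0 0;0.05 -0.0195 0.00775 0 0 0 0;0.05 -0.0195 0.00775 0 0 0 0;0.05 -0.0195 0.00775 0 0 0 0'
python3 -m crank '0.05 -0.013 0.005 0 0 0 0;0.05 -0.0065 0.0025 0 0 0 0;0.05 0 0 0 0 0 0;0.05 0 0 0 0 0 0;0.05 0 0 0 0 0 0;0.05 0 0 0 0 0 0;0.05 0 0 0 0 0 0;0.05 0 0 0 0 0 0'
```

```text
clock: 13.27
position: [0.5227, 0.182, 0.1864]
tool_rot: [3.141, 0.0, 1.569]
force: [0.9, -0.3, -3.2]
grip_width: 0.0611
finger_force: 39.4
clock: 13.93
position: [0.5841, 0.0259, 0.1864]
tool_rot: [3.142, 0.0, 1.569]
force: [-0.0, -0.2, -3.1]
grip_width: 0.0611
finger_force: 39.4
clock: 14.6
position: [0.5915, 0.0096, 0.1863]
tool_rot: [3.142, -0.0, 1.571]
force: [-0.3, 0.8, -3.1]
grip_width: 0.0609
finger_force: 39.4
```

```bash
python3 -m crank '0.05 -0.001 0.0007 0.008 0 0 0;0.05 0 0 0.016 0 0 0;0.05 0 0 0.02 0 0 0;0.05 0 0 0.02 0 0 0;0.05 0 0 0.018 0 0 0;0.05 0 0 0.012 0 0 0;0.05 0 0 0.006 0 0 0;0.05 0 0 0.003 0 0 0'
python3 -m crank '0.05 0 0 0 0 0 0;0.05 0 0 0 0 0 0;0.05 0 0 0 0 0 0;0.05 0 0 0 0 0 0;0.05 0 0 0 0 0 0;0.05 0 0 0 0 0 0;0.05 0 0 0 0 0 0;0.05 0 0 0 0 0 0'
python3 - <<'E'
from h import *
import time
for i in range(3): print(telemetry.observe()["position"],telemetry.observe()["force"])
g=grab("wrist","h.png");c=cv2.imread("pics/h.png")
E
```

```text
clock: 15.27
position: [0.592, 0.0079, 0.0824]
tool_rot: [-3.141, 0.0, 1.57]
force: [0.1, 0.2, -2.5]
grip_width: 0.0611
finger_force: 39.3
clock: 15.93
position: [0.5923, 0.008, 0.0834]
tool_rot: [3.141, 0.0, 1.57]
force: [0.1, -0.1, -1.8]
grip_width: 0.0609
finger_force: 39.3
[0.59227657 0.00800857 0.08338198] [ 0.06924685 -0.07812337 -1.84240248]
[0.59227657 0.00800857 0.08338198] [ 0.06924685 -0.07812337 -1.84240248]
[0.59227657 0.00800857 0.08338198] [ 0.06924685 -0.07812337 -1.84240248]
```

View pics/h.png

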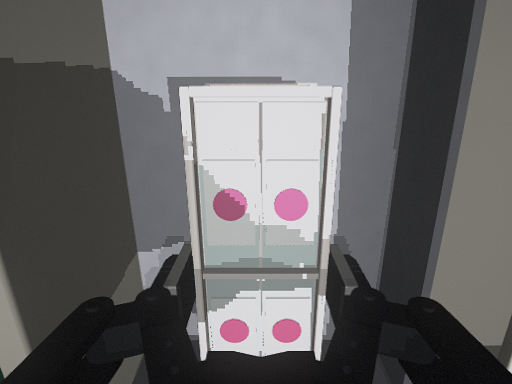

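The wrist view shows the tray directly over the pile, its end edge parallel at row 90 with a sliver of pile visible at row 82. I lower in small steps and watch force z (free-hanging about -2.5).

```bash
python3 -m crank '0.05 0 0 0.002 0 0 0;0.05 0 0 0.002 0 0 0;0.05 0 0 0.002 0 0 0;0.05 0 0 0.002 0 0 0;0.05 0 0 0.001 0 0 0;0.05 0 0 0.0005 0 0 0;0.05 0 0 0 0 0 0;0.05 0 0 0 0 0 0'
python3 -m crank '0.05 0 0 0.0005 0 0 0;0.05 0 0 0 0 0 0;0.05 0 0 0.0005 0 0 0;0.05 0 0 0 0 0 0;0.05 0 0 0.0005 0 0 0;0.05 0 0 0 0 0 0;0.05 0 0 0 0 0 0;0.05 0 0 0 0 0 0'
```

```text
clock: 16.65
position: [0.5923, 0.008, 0.0738]
tool_rot: [3.142, 0.0, 1.57]
force: [0.1, 0.1, -1.8]
grip_width: 0.0611
finger_force: 39.3
clock: 17.32
position: [0.5923, 0.0079, 0.0723]
tool_rot: [3.142, 0.0, 1.57]
force: [-1.4, -0.3, -3.5]
grip_width: 0.0609
finger_force: 39.3
```

```bash
python3 -m crank '0.05 0 0 0.0005 0 0 0;0.05 0 0 0 0 0 0;0.05 0 0 0.0005 0 0 0;0.05 0 0 0 0 0 0;0.05 0 0 0 0 0 0;0.05 0 0 0 0 0 0;0.05 0 0 0 0 0 0;0.05 0 0 0 0 0 0'
python3 -m crank '0.05 0 0 0.0005 0 0 0;0.05 0 0 0 0 0 0;0.05 0 0 0.0005 0 0 0;0.05 0 0 0 0 0 0;0.05 0 0 0 0 0 0;0.05 0 0 0 0 0 0;0.05 0 0 0 0 0 0;0.05 0 0 0 0 0 0'
```

```text
clock: 17.98
position: [0.5922, 0.008, 0.0713]
tool_rot: [-3.142, 0.0, 1.57]
force: [0.4, -0.4, -3.3]
grip_width: 0.0612
finger_force: 39.3
clock: 18.65
position: [0.5923, 0.008, 0.0703]
tool_rot: [3.142, 0.0, 1.57]
force: [0.4, 0.2, -2.5]
grip_width: 0.0612
finger_force: 39.3
```

Plenty of time (18.7 s of 67). I continue in 0.5 mm steps.

```bash
python3 -m crank '0.05 0 0 0.0005 0 0 0;0.05 0 0 0 0 0 0;0.05 0 0 0 0 0 0;0.05 0 0 0 0 0 0;0.05 0 0 0 0 0 0;0.05 0 0 0 0 0 0;0.05 0 0 0 0 0 0;0.05 0 0 0 0 0 0'
python3 -m crank '0.05 0 0 0.0005 0 0 0;0.05 0 0 0 0 0 0;0.05 0 0 0 0 0 0;0.05 0 0 0 0 0 0;0.05 0 0 0 0 0 0;0.05 0 0 0 0 0 0;0.05 0 0 0 0 0 0;0.05 0 0 0 0 0 0'
```

```text
clock: 19.32
position: [0.5923, 0.008, 0.0698]
tool_rot: [3.142, 0.0, 1.57]
force: [0.2, -0.4, -2.6]
grip_width: 0.061
finger_force: 39.3
clock: 19.98
position: [0.5922, 0.008, 0.0693]
tool_rot: [-3.142, 0.0, 1.57]
force: [0.0, 0.6, -2.7]
grip_width: 0.061
finger_force: 39.3
```

```bash
python3 -m crank '0.05 0 0 0.0005 0 0 0;0.05 0 0 0 0 0 0;0.05 0 0 0 0 0 0;0.05 0 0 0 0 0 0;0.05 0 0 0 0 0 0;0.05 0 0 0 0 0 0;0.05 0 0 0 0 0 0;0.05 0 0 0 0 0 0'
```

```text
clock: 20.65
position: [0.5923, 0.008, 0.0688]
tool_rot: [3.142, 0.0, 1.57]
force: [-1.0, -0.3, -1.2]
grip_width: 0.0611
finger_force: 39.3
```

```bash
python3 -m crank '0.05 0 0 0.0005 0 0 0;0.05 0 0 0 0 0 0;0.05 0 0 0 0 0 0;0.05 0 0 0 0 0 0;0.05 0 0 0 0 0 0;0.05 0 0 0 0 0 0;0.05 0 0 0 0 0 0;0.05 0 0 0 0 0 0'
```

```text
clock: 21.32
position: [0.5923, 0.008, 0.0683]
tool_rot: [3.142, 0.0, 1.57]
force: [-0.4, 0.3, -3.6]
grip_width: 0.0613
finger_force: 39.3
```

```bash
python3 -m crank '0.05 0 0 0.0005 0 0 0;0.05 0 0 0 0 0 0;0.05 0 0 0 0 0 0;0.05 0 0 0 0 0 0;0.05 0 0 0 0 0 0;0.05 0 0 0 0 0 0;0.05 0 0 0 0 0 0;0.05 0 0 0 0 0 0'
```

```text
clock: 21.98
position: [0.5923, 0.008, 0.0678]
tool_rot: [3.142, 0.0, 1.57]
force: [-0.9, 1.4, -2.0]
grip_width: 0.0612
finger_force: 39.3
```

```bash
python3 - <<'E'
from h import *
# floor/pile heights re-check from depth while close: tray rim height now
s=telemetry.observe();print(s["position"],s["force"],s["moment"])
E
```

```text
[0.59226826 0.0080025  0.06781851] [-0.93144376  1.3650426  -1.96774238] [-0.09469404  0.00876992  0.02797024]
```

```bash
python3 -m crank '0.05 0 0 0.0005 0 0 0;0.05 0 0 0 0 0 0;0.05 0 0 0 0 0 0;0.05 0 0 0 0 0 0;0.05 0 0 0 0 0 0;0.05 0 0 0 0 0 0;0.05 0 0 0 0 0 0;0.05 0 0 0 0 0 0'
```

```text
clock: 22.65
position: [0.5922, 0.008, 0.0673]
tool_rot: [-3.142, 0.0, 1.57]
force: [-0.2, 0.3, -2.3]
grip_width: 0.0608
finger_force: 39.3
```

```bash
python3 -m crank '0.05 0 0 0 0 0 0;0.05 0 0 0 0 0 0;0.05 0 0 0 0 0 0;0.05 0 0 0 0 0 0;0.05 0 0 0 0 0 0;0.05 0 0 0 0 0 0;0.05 0 0 0 0 0 0;0.05 0 0 0 0 0 0'
```

```text
clock: 23.32
position: [0.5923, 0.008, 0.0673]
tool_rot: [3.142, -0.0, 1.57]
force: [0.4, 0.3, -1.9]
grip_width: 0.0611
finger_force: 39.3
```

```bash
python3 -m crank '0.05 0 0 0.0005 0 0 0;0.05 0 0 0 0 0 0;0.05 0 0 0 0 0 0;0.05 0 0 0 0 0 0;0.05 0 0 0 0 0 0;0.05 0 0 0 0 0 0;0.05 0 0 0 0 0 0;0.05 0 0 0 0 0 0'
```

```text
clock: 23.98
position: [0.5923, 0.008, 0.0668]
tool_rot: [3.142, 0.0, 1.57]
force: [0.0, 0.6, -1.5]
grip_width: 0.061
finger_force: 39.5
```

```bash
python3 -m crank '0.05 0 0 0.0005 0 0 0;0.05 0 0 0 0 0 0;0.05 0 0 0 0 0 0;0.05 0 0 0 0 0 0;0.05 0 0 0 0 0 0;0.05 0 0 0 0 0 0;0.05 0 0 0 0 0 0;0.05 0 0 0 0 0 0'
```

```text
clock: 24.65
position: [0.5923, 0.008, 0.0663]
tool_rot: [3.142, 0.0, 1.57]
force: [-0.6, 0.7, 2.0]
grip_width: 0.0612
finger_force: 39.9
```

Contact: force z stepped from -2.5 to +2.0. I back off 0.2 mm to take off the extra push, then release.

```bash
python3 -m crank '0.05 0 0 -0.0002 0 0 0;0.05 0 0 0 0 0 0;0.05 0 0 0 0 0 0;0.05 0 0 0 0 0 0;0.05 0 0 0 0 0 0;0.05 0 0 0 0 0 0;0.05 0 0 0 0 0 0;0.05 0 0 0 0 0 0'
```

```text
clock: 25.32
position: [0.5923, 0.008, 0.0665]
tool_rot: [3.142, -0.0, 1.57]
force: [1.3, 0.3, 0.7]
grip_width: 0.0611
finger_force: 39.8
```

```bash
python3 -m crank '0.063 0 0 0 0 0 0;0.066 0 0 0 0 0 0;0.07 0 0 0 0 0 0;0.075 0 0 0 0 0 0;0.08 0 0 0 0 0 0;0.0854 0 0 0 0 0 0;0.0854 0 0 0 0 0 0;0.0854 0 0 0 0 0 0'
```

```text
clock: 25.98
position: [0.5922, 0.008, 0.0665]
tool_rot: [-3.142, 0.0, 1.57]
force: [-0.1, -0.0, -0.6]
grip_width: 0.0855
finger_force: 0.0
```

```bash
python3 -m crank '0.0854 0 0 -0.005 0 0 0;0.0854 0 0 -0.015 0 0 0;0.0854 0 0 -0.03 0 0 0;0.0854 0 0 -0.035 0 0 0;0.0854 0 0 -0.035 0 0 0;0.0854 0 0 -0.035 0 0 0;0.0854 0 0 -0.02 0 0 0;0.0854 0 0 -0.008 0 0 0'
python3 -m crank '0.026 0.003 -0.01 0 0 0 0;0.026 0.004 -0.022 0 0 0 0;0.026 0.004 -0.025 0 0 0 0;0.026 0.004 -0.025 0 0 0 0;0.026 0.004 -0.025 0 0 0 0;0.026 0.004 -0.02 0 0 0 0;0.026 0 -0.01 0 0 0 0;0.026 0 0 0 0 0 0'
python3 - <<'E'
from h import *
s=telemetry.observe();print(s["position"])
g=grab("wrist","i.png");P=cloud(g);z=P[...,2]
s=((z>.056)&(z<.078)&(P[...,0]>.52)&(P[...,0]<.66)&(P[...,1]>-.085)&(P[...,1]<.145)).astype(np.uint8)
n,l,st,c=cv2.connectedComponentsWithStats(s);i=1+np.argmax(st[1:,4]);ct=max(cv2.findContours((l==i).astype(np.uint8),cv2.RETR_EXTERNAL,cv2.CHAIN_APPROX_NONE)[0],key=len).reshape(-1,2)
print(np.percentile(z[l==i],[10,50,98]).round(4),cv2.minAreaRect(onplane(g,ct,.068)[:,:2].astype(np.float32)))
h=P[(z>.085)&(z<.102)&(P[...,0]<.465)&(P[...,0]>.44)];print("handle",np.percentile(h,[2,50,98],axis=0).round(4))
E
```

```text
clock: 26.65
position: [0.5932, 0.0079, 0.2533]
tool_rot: [3.137, -0.001, 1.57]
force: [-0.4, -0.3, -0.5]
grip_width: 0.0855
finger_force: 0.0
clock: 27.32
position: [0.4538, 0.0312, 0.2495]
tool_rot: [-3.141, -0.001, 1.57]
force: [-0.1, -0.5, 0.9]
grip_width: 0.026
finger_force: 0.0
[0.45378606 0.03123218 0.24952458]
[0.0625 0.0639 0.0696] ((0.5900329947471619, 0.007148668169975281), (0.06721736490726471, 0.16955001652240753), 0.13460391759872437)
handle [[ 0.4497 -0.0269  0.094 ]
 [ 0.4553  0.0349  0.0974]
 [ 0.4632  0.0855  0.0994]]
```

View pics/i.png

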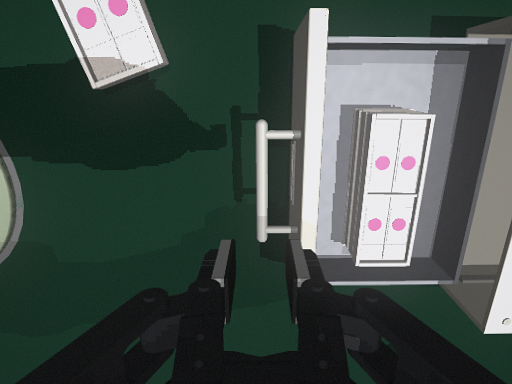

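The wrist view shows the tray squarely on the pile at (395,190), with its centre within 1 mm of the pile's and its rim at about 70 mm. Next I grip the handle at (263,180) and push the drawer in.

```bash
python3 -m crank '0.026 0 0.001 0.02 0 0 0;0.026 0 0 0.03 0 0 0;0.026 0 0 0.03 0 0 0;0.026 0 0 0.025 0 0 0;0.026 0 0 0.02 0 0 0;0.026 0 0 0.015 0 0 0;0.026 0 0 0.01 0 0 0;0.026 0 0 0.004 0 0 0'
python3 -m crank '0.0 0 0 0 0 0 0;0.0 0 0 0 0 0 0;0.0 0 0 0 0 0 0;0.0 0 0 0 0 0 0;0.0 0 0 0 0 0 0;0.0 0 0 0 0 0 0;0.0 0 0 0 0 0 0;0.0 0 0 0 0 0 0' 25
python3 -m crank '0 0 0.002 0 0 0 0;0 0 0.004 0 0 0 0;0 0 0.006 0 0 0 0;0 0 0.008 0 0 0 0;0 0 0.009 0 0 0 0;0 0 0.01 0 0 0 0;0 0 0.01 0 0 0 0;0 0 0.01 0 0 0 0'
```

```text
clock: 28.03
position: [0.4574, 0.0307, 0.0945]
tool_rot: [3.141, 0.0, 1.569]
force: [-4.6, -1.0, 57.4]
grip_width: 0.0262
finger_force: 26.0
clock: 28.7
position: [0.4563, 0.0308, 0.0955]
tool_rot: [-3.142, 0.0, 1.57]
force: [2.4, -4.4, -11.8]
grip_width: 0.0095
finger_force: 24.3
clock: 29.37
position: [0.5153, 0.031, 0.0954]
tool_rot: [-3.14, 0.0, 1.57]
force: [-2.3, -2.8, -4.3]
grip_width: 0.0096
finger_force: 24.9
```

```bash
python3 -m crank '0 0 0.01 0 0 0 0;0 0 0.01 0 0 0 0;0 0 0.008 0 0 0 0;0 0 0.006 0 0 0 0;0 0 0.004 0 0 0 0;0 0 0.002 0 0 0 0;0 0 0 0 0 0 0;0 0 0 0 0 0 0'
python3 - <<'E'
from h import *
s=telemetry.observe();print(s["position"],s["force"]);x=s["position"][0]
g=grab("wrist");P=cloud(g);z=P[...,2]
q=P[(z>.060)&(z<.075)&(P[...,0]>x+.07)&(P[...,0]<x+.2)&(P[...,1]>-.085)&(P[...,1]<.12)]
print(len(q));print(np.percentile(q-[x,0,0],[1,50,99],axis=0).round(4))
E
```

```text
clock: 30.03
position: [0.5554, 0.0312, 0.0955]
tool_rot: [3.141, -0.0, 1.57]
force: [2.0, -0.6, -9.7]
grip_width: 0.0099
finger_force: 24.6
[0.5553657  0.03120171 0.0955013 ] [ 2.03529759 -0.61929915 -9.74507302]
15439
[[ 0.1062 -0.068   0.0607]
 [ 0.126   0.0155  0.0638]
 [ 0.165   0.0912  0.0695]]
```

The tray is still where I placed it (level, far end y=0.091). I push on home.

```bash
python3 -m crank '0 0 0.003 0 0 0 0;0 0 0.006 0 0 0 0;0 0 0.009 0 0 0 0;0 0 0.01 0 0 0 0;0 0 0.01 0 0 0 0;0 0 0.01 0 0 0 0;0 0 0.009 0 0 0 0;0 0 0.006 0 0 0 0'
python3 -m crank '0 0 0.004 0 0 0 0;0 0 0.003 0 0 0 0;0 0 0.002 0 0 0 0;0 0 0.001 0 0 0 0;0 0 0.001 0 0 0 0;0 0 0 0 0 0 0;0 0 0 0 0 0 0;0 0 0 0 0 0 0'
```

```text
clock: 30.75
position: [0.6193, 0.0314, 0.0955]
tool_rot: [3.141, -0.0, 1.57]
force: [-2.3, 3.2, -3.2]
grip_width: 0.0099
finger_force: 25.3
clock: 31.42
position: [0.6293, 0.0314, 0.0955]
tool_rot: [3.141, -0.0, 1.57]
force: [0.4, 5.2, -6.6]
grip_width: 0.0103
finger_force: 25.0
```

```bash
python3 -m crank '0 0 0.0005 0 0 0 0;0 0 0.0005 0 0 0 0;0 0 0.0005 0 0 0 0;0 0 0.0005 0 0 0 0;0 0 0.0005 0 0 0 0;0 0 0.0005 0 0 0 0;0 0 0 0 0 0 0;0 0 0 0 0 0 0'
```

```text
clock: 32.08
position: [0.6308, 0.0315, 0.0954]
tool_rot: [-3.138, -0.001, 1.57]
force: [-11.7, 4.9, 3.5]
grip_width: 0.0098
finger_force: 26.0
```

The drawer is at its stop (x=0.6308, -11.7 N). I relax, release and rise.

```bash
python3 -m crank '0 0 -0.001 0 0 0 0;0 0 0 0 0 0 0;0.024 0 0 0 0 0 0;0.024 0 0 0 0 0 0;0.024 0 0 0 0 0 0;0.024 0 0 0 0 0 0;0.024 0 0 0 0 0 0;0.024 0 0 0 0 0 0'
python3 -m crank '0.024 0 0 -0.005 0 0 0;0.024 0 0 -0.015 0 0 0;0.024 0 0 -0.03 0 0 0;0.024 0 0 -0.035 0 0 0;0.024 0 0 -0.035 0 0 0;0.024 0 0 -0.03 0 0 0;0.024 0 0 0 0 0 0;0.024 0 0 0 0 0 0'
python3 - <<'E'
from h import *
s=telemetry.observe();print(s["position"],s["force"])
g=grab("wrist");P=cloud(g);z=P[...,2]
q=P[(z>.08)&(z<.104)&(P[...,0]>.6)&(P[...,0]<.65)&(abs(P[...,1]-.03)<.01)];print("handle",np.percentile(q[:,0],[5,50,95]).round(4))
f=grab("scene");cv2.imwrite("pics/j.png",np.hstack([cv2.resize(f["pixels"],(400,300)),cv2.resize(g["pixels"],(400,300))])[:,:,::-1])
E
```

```text
clock: 32.75
position: [0.6314, 0.0308, 0.0956]
tool_rot: [3.141, 0.0, 1.57]
force: [-1.0, -0.1, 0.8]
grip_width: 0.0243
finger_force: 0.0
clock: 33.42
position: [0.6319, 0.031, 0.2476]
tool_rot: [3.138, -0.001, 1.57]
force: [-0.6, -0.3, -0.1]
grip_width: 0.0238
finger_force: 0.0
[0.63190405 0.03095806 0.2475703 ] [-0.5630479  -0.25685411 -0.10342023]
handle [0.6256 0.6312 0.6359]
```

View pics/j.png

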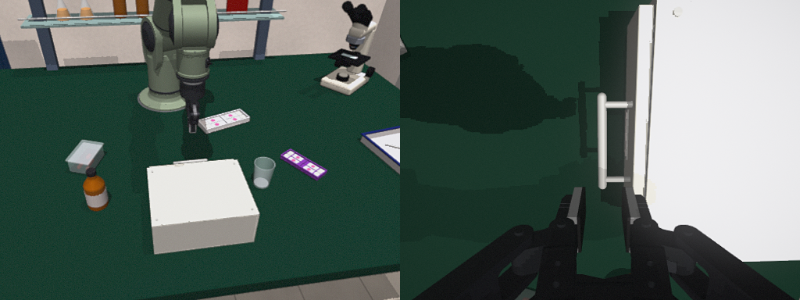

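The drawer is shut, with the handle back at (601,140) and x=0.631 as at the start. The bystanders haven't moved and the arm is clear, so I hand in.

```bash
python3 -c "
from workcell import bot
print(bot.job_done())"
```

```text
the job is handed in; nothing more can be done
None
```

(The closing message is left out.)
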